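Click the day-colour wheel to the delivery's colour

ROBOT

A 6-joint arm with a two-finger parallel gripper is mounted at the origin on the work surface. World frame = base frame: x ahead of the robot, y to its left, z up, the work surface at z = 0. Lengths are in m, angles in rad, forces in N, time in s.
With the tool pointing down it reaches from about 0.35 to 0.975 m from the base axis. Payload 4.9 kg.
Tool frame: the origin (TCP) lies at the very end of the fingers, on their centre line; the grasp point (between the pads) lies 19 mm behind it; y points along the fingers, z is the direction in which the jaws open and shut, and the axes are right-handed (so a half turn about y gives the same grasp; the last joint's range is limited). The gripper opens to 85 mm and grips with 20 to 120 N. Pads are 22 mm wide; open, the fingers measure 114 mm over their backs; the gripper's body (76 mm by 85 mm) begins 54 mm behind the grasp point. The pads swing forward as they close: fully open they stand 13 mm farther back than shut.
Start: joints at [-1.28, 0.053, 1.613, -0, 1.476, -0.119], TCP at [0.249, -0.573, 0.231] pointing down, gripper open.
Joint ranges: [-3.01, 3.01], [-1.01, 2.22], [0.06, 2.58], [-1.02, 4.17], [0.09, 2.62], [-3.14, 3.14]. Speed limits (rad/s): [2.57, 2.57, 3.14, 3.14, 3.14, 3.14].

INTERFACE

Orientations are given as a rotation vector (axis times angle).
In Python, from station import monitor, viewer, ticket gives the robot as it stands.
- The arm moves only by the tool servo_tool, never from a script. Its argument "commands" is one flat list of numbers, 7 for each row, row after row: the turn, a rotation vector about the tool's x, y, z in rad, then the shift along the tool's x, y, z in cm, then the opening, from 0 (shut) to 1 (fully open). In form: [rx, ry, rz, dx, dy, dz, claw, rx, ry, rz, dx, dy, dz, claw, ...]. A call has 1 to 20 rows; each row shifts and turns the pose as measured when the row begins, along the tool's axes as they then stand; what a row does not reach is not made up. A row lasts 1/10 s, in which the tool goes at most 50 mm and 8.59 degrees, less where a joint would pass 70% of its speed; a pose out of reach is approached as far as the arm can. A call is refused whole if a number of a shift passes 5 or a number of a turn 0.15, either way. A call with a gripper value outside its range is refused whole. The fingers move at their own pace and stop on an object; "grip_force" is the grip in N (left out, the last holds). Time passes only in rows, so rows that do not move let the fingers close. It gives the time, the measured TCP pose, the force and the opening at its end, in the units of the state.
- monitor.get_obs(): the state, without advancing time (a new reading comes with each control period).
- viewer.get_image(name): name is "scene" or "top"; returns a dict with "frame" (400x640x3 uint8, red, green, blue), "depth" (400x640 float32, m along the optical axis (not along the pixel's ray), 0 where there is no reading), "camera_matrix" (3x3 intrinsics, pixels), "cam_to_world" (4x4, takes a point from camera to world coordinates). Camera axes: x right, y down, z forward; pixel columns grow to the right and rows downward; lengths in m; the calibration is good to about 2 mm. A picture is of the moment at which its call begins.
- ticket.finish_job(): hands the job in, once; it reports no verdict.
The state is a dict: "t": time; "q": joint angles; "dq": joint speeds; "effort": joint torques, N m; "tool_pos": TCP position; "tool_rot": TCP orientation; "contact_force": force on the tool from outside, world axes, zero at the start; "wrist_torque": the same for the moment, N m; "opening": finger opening in m.
Only numpy, scipy, OpenCV 4.12 (cv2) and the standard library are available. Lean on these libraries where they do the work, as an engineer would, in place of code of your own. Each camera call takes 0.05 s, during which the arm holds its last target.

TASK

With a fingertip, gently flick the fins of the colour thumbwheel on the label dispenser anticlockwise (seen from above), without pinching any, until the fin whose colour matches the lid of the jar standing on the white pad is at the dispenser's dark pointer, resting in its click. Do not let the wheel run a click past that colour on the way, and leave the jars and the carton where they stand.

Things in the scene. Friction and masses are not known exactly. Their poses are not given: they have to be found in the camera images.
- dispenser: label dispenser, fixed. Origin on the counter below the wheel's axis, z up, x from the axis to the pointer (away from the robot, yaw within 0.35 rad of the world's). Grey housing x -45 to +165 mm, 150 mm wide, top 36 mm high. Dark pointer block at x 85 to 111 mm, 22 mm wide, 62 mm high; behind it a paper label roll, 83 mm high. The -x side, towards the robot, is free.
- wheel_hub (a point): centre of the thumbwheel's top face, on its vertical axis, 56 mm above the counter. The wheel lies flat: an aluminium disc of radius 40 mm with 7 evenly spaced radial fins reaching 70 mm from the axis, each 10 mm wide. Disc and fins span heights 40 to 56 mm. Each fin has one colour, repeated by a 22 mm dot on the disc.
- pointer (a point): tip of the dark pointer cone, 73 mm from the wheel's axis along the dispenser's +x, 56 mm above the counter. The fin in front of it is the colour set.
- wheel_front (a point): fixed point opposite the pointer, on the robot's side, 60 mm from the wheel's axis, 48 mm above the counter. When the wheel rests in a click, this is midway between two fins. Anticlockwise flicks move the fins here towards the dispenser's -y (to the robot's right).
- day_wheel (a joint): wheel angle, rad, growing anticlockwise from above. Fin at the pointer: 0 white, 0.898 black, 1.795 orange, 2.693 green, 3.590 red, 4.488 blue, 5.386 yellow. A click is 0.8976 rad; a detent pulls the wheel to the nearest click (a fin pushed well over half a click goes on by itself). About 3 N at a fin. Stops 0.25 rad beyond white and yellow. Starts at white, black or orange (settles in its click within 1 s).
- pad_mid (a point): centre of the white square pad with a black border (110 mm square, flat on the counter, about 205 mm to the left (+y) of the wheel's axis). The jar standing on it gives the colour wanted.
- jar_green: loose glass jar, 65 mm across and 76 mm tall, with a green screw lid; origin at the centre of its underside. It stands either on the white pad or elsewhere on the counter. A bystander: leave it where it is.
- jar_red: loose glass jar, 65 mm across and 76 mm tall, with a red screw lid; origin at the centre of its underside. It stands either on the white pad or elsewhere on the counter. A bystander: leave it where it is.
- jar_blue: loose glass jar, 65 mm across and 76 mm tall, with a blue screw lid; origin at the centre of its underside. It stands either on the white pad or elsewhere on the counter. A bystander: leave it where it is.
- wheel: the turning wheel itself, with its fins (see wheel_hub); origin on its axis at its underside, 40 mm above the counter; turns by day_wheel. Push it with under 30 N.
- carton: loose white and green drink carton, 55 x 60 x 120 mm plus an orange cap to 128 mm; origin at the centre of its underside. A bystander: leave it where it is.

How it is judged:
At the end, for the whole second after the job is handed in: The wheel rests (under 0.1 rad/s) within 0.15 rad of the click at which the fin with the lid colour of the jar on the pad is at the pointer; every jar and the carton is within 15 mm of where it started (((horizontal distance between jar_green and pad_mid below 0.03 m and value of joint day_wheel between 2.54279 and 2.84279 rad) or (horizontal distance between jar_red and pad_mid below 0.03 m and value of joint day_wheel between 3.44039 and 3.74039 rad) or (horizontal distance between jar_blue and pad_mid below 0.03 m and value of joint day_wheel between 4.33799 and 4.63799 rad)) and velocity of joint day_wheel between -0.1 and 0.1 rad/s and distance of each of jar_green, jar_red, jar_blue, carton from where it was at the start of the episode below 0.015 m); the robot touches nothing.
It fails at once if the fingers pinched the wheel or pressed hard on it (over 30 N) (contact force between the fingers and wheel above 30 N).
It fails at once if the wheel ran a click past the wanted colour (more than 0.55 rad beyond it) ((horizontal distance between jar_green and pad_mid below 0.03 m and value of joint day_wheel above 3.24279 rad) or (horizontal distance between jar_red and pad_mid below 0.03 m and value of joint day_wheel above 4.14039 rad) or (horizontal distance between jar_blue and pad_mid below 0.03 m and value of joint day_wheel above 5.03799 rad)).
It fails at once if a jar or the carton was lifted, shoved (15 mm) or tipped (0.2 rad) (distance of any of jar_green, jar_red, jar_blue, carton from where it was at the start of the episode above 0.015 m or angle between any of jar_green, jar_red, jar_blue, carton's own z axis and vertical above 0.2 rad).
It also fails if it takes over 64 s, if anything falls off the work surface, if the arm or the gripper's body presses on something with over 40 N, if the wrist force passes 120 N, or if a joint passes its speed limit or range.

## Working session

There is one attempt and no reset: what is moved stays moved. The work goes in short steps, Python scripts to look and compute and a tool call to move; the robot and the scene stay as the last step left them, time stands still between calls to the robot, and variables do not carry over. Pictures are saved under pics/ and viewed, and the job is handed in when it is done.

Besides the shell and the picture viewer there is one more tool, called after "Request:" as name(argument=value, ...) on one line, values as JSON. servo_tool: Moves the arm, as the interface text tells. Its arguments: {"type":"object","properties":{"commands":{"type":"array","items":{"type":"number"}},"grip_force":{"type":"number"}},"required":["commands"]}

```bash
mkdir -p pics
python3 - <<'E'
from station import monitor, viewer
import cv2, numpy as np
for n in("scene","top"):
    im=viewer.get_image(n); cv2.imwrite(f"pics/{n}0.png",im["frame"][:,:,::-1]); np.savez(f"{n}0.npz",**im)
o=monitor.get_obs(); print(o)
E
```

```text
{'t': 0.1, 'q': array([-1.28001867e+00,  5.33120518e-02,  1.61415344e+00, -1.74304149e-05,
        1.47603872e+00, -1.18990549e-01]), 'dq': array([ 1.37776021e-03, -2.28732948e-03, -2.62422679e-03, -8.49813105e-05,
        1.59790278e-03,  4.64317059e-04]), 'effort': array([ 9.31795876e-04, -3.94906032e+01, -3.71362424e+01, -6.03194917e-05,
        3.88646673e-03, -1.30751746e-05]), 'tool_pos': array([ 0.24883369, -0.57270434,  0.23017477]), 'tool_rot': array([-0.41493826,  1.99785853, -1.99397912]), 'contact_force': array([-1.0419322 , -0.18798419,  0.21883259]), 'wrist_torque': array([ 0.04149598, -0.02855215, -0.02271556]), 'opening': 0.08551444287954758}
```

View pics/scene0.png

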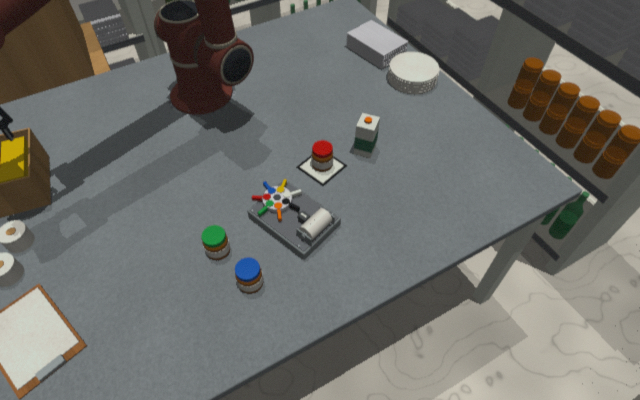

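View pics/top0.png

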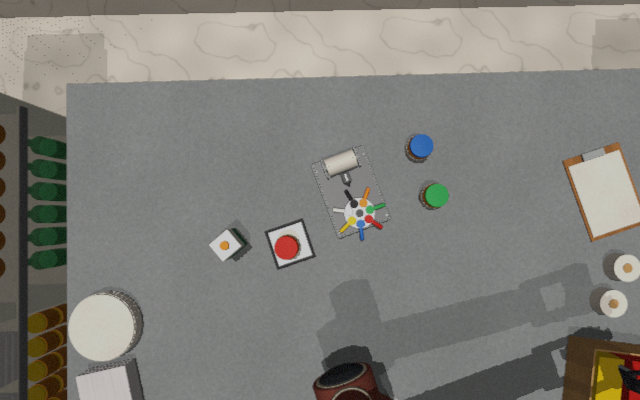

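The red jar stands on the pad at about (287,247) in the top view. The black fin, at about (352,198), is in front of the pointer, so red needs 3 anticlockwise clicks. Next I'll zoom in and measure.

```bash
cat > h.py <<'E'
import numpy as np, cv2
def P(d,u,v,z=None):
    K=d["camera_matrix"];T=d["cam_to_world"]
    r=T[:3,:3]@np.linalg.solve(K,[u,v,1.]);o=T[:3,3]
    if z is None: return o+r*float(d["depth"][int(round(v)),int(round(u))])
    return o+r*(z-o[2])/r[2]
def cloud(d):
    K=d["camera_matrix"];T=d["cam_to_world"];D=d["depth"];v,u=np.mgrid[:400,:640]
    X=np.stack([(u-K[0,2])/K[0,0]*D,(v-K[1,2])/K[1,1]*D,D],-1)
    return X@T[:3,:3].T+T[:3,3]
E
python3 - <<'E'
from h import *
d=np.load("top0.npz"); f=d["frame"]; C=cloud(d)
print(d["cam_to_world"].round(3).tolist())
c=f[130:290,190:450]; cv2.imwrite("pics/z0.png",cv2.resize(c,None,fx=3,fy=3,interpolation=cv2.INTER_CUBIC)[:,:,::-1])
for n,(u,v) in dict(hub=(360,213),red=(287,246),green=(437,195),blue=(421,147),cart=(225,245),ptr=(347,181)).items(): print(n,P(d,u,v).round(3))
hsv=cv2.cvtColor(f,cv2.COLOR_RGB2HSV)
# wheel points
z=C[...,2]; m=(z>.049)&(z<.061); m[:, :310]=0; m[:,400:]=0; m[:150]=0;m[260:]=0
print(m.sum(), C[m].mean(0), C[m].min(0),C[m].max(0))
# housing
m2=(z>.028)&(z<.045); m2[:, :300]=0; m2[:,400:]=0; m2[:140]=0;m2[260:]=0
r=cv2.minAreaRect(C[m2][:,:2].astype(np.float32)); print(m2.sum(),r)
E
```

```text
[[-0.025, -0.999, 0.039, 0.578], [-1.0, 0.025, 0.005, 0.092], [-0.006, -0.039, -0.999, 1.256], [0.0, 0.0, 0.0, 1.0]]
hub [0.578 0.004 0.06 ]
red [0.498 0.193 0.074]
green [ 0.619 -0.192  0.075]
blue [ 0.742 -0.155  0.079]
cart [0.508 0.339 0.126]
ptr [0.661 0.035 0.062]
1038 [0.58309389 0.00835371 0.05691153] [ 0.51038088 -0.05901245  0.04949051] [0.73942585 0.10370054 0.06099572]
2726 ((0.6358071565628052, 0.026259325444698334), (0.21004216372966766, 0.1501324474811554), 19.285818099975586)
```

View pics/z0.png

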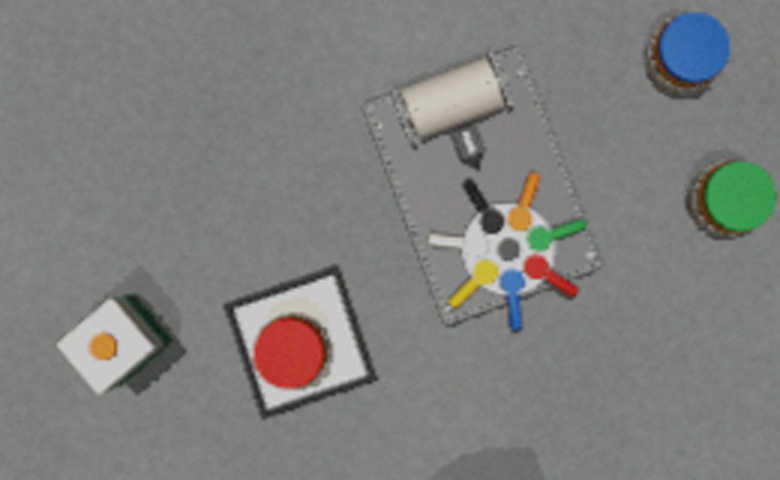

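```bash
cat >> h.py <<'E'
from scipy.spatial.transform import Rotation as R
HUB=np.array([0.579,0.0055]); YAW=0.3366
def plan(o,ang,r,z,zyaw):
    """goal: finger at angle ang (rad, anticlockwise past wheel_front), radius r, height z; tool z horizontal heading zyaw"""
    a=YAW+np.pi+ang
    g=np.array([*(HUB+r*np.array([np.cos(a),np.sin(a)])),z])
    Rt=R.from_rotvec(o["tool_rot"])
    yv=np.array([0,0,-1.]); zv=np.array([np.cos(zyaw),np.sin(zyaw),0]); xv=np.cross(yv,zv)
    G=R.from_matrix(np.c_[xv,yv,zv])
    print("goal",g.round(4),"rotvec tool",(Rt.inv()*G).as_rotvec().round(3),"shift cm",(Rt.inv().apply(g-o["tool_pos"])*100).round(2))
E
python3 - <<'E'
from h import *
from station import monitor
o=monitor.get_obs(); print(R.from_rotvec(o["tool_rot"]).as_matrix().round(3))
plan(o,0,.062,.12,YAW);plan(o,0,.062,.12,YAW+np.pi)
E
```

```text
[[-0.917 -0.001  0.398]
 [-0.398  0.002 -0.917]
 [-0.    -1.    -0.002]]
goal [ 0.5205 -0.015   0.12  ] rotvec tool [ 1.000e-03 -1.498e+00 -2.000e-03] shift cm [-47.13  11.1  -40.31]
goal [ 0.5205 -0.015   0.12  ] rotvec tool [2.000e-03 1.644e+00 1.000e-03] shift cm [-47.13  11.1  -40.31]
```

Request:
servo_tool(commands=[0, 0, 0, 0, 0, 0, 0, 0, 0, 0, 0, 0, 0, 0, 0, 0, 0, 0, 0, 0, 0, 0, 0, 0, 0, 0, 0, 0, 0, 0, 0, 0, 0, 0, 0, 0, 0, 0, 0, 0, 0, 0, 0, 0, 0, 0, 0, 0, 0, 0, 0, 0, 0, 0, 0, 0, 0, 0, 0, 0, 0, 0, 0, 0, 0, 0, 0, 0, 0, 0, 0, 0, 0, 0, 0, 0, 0], grip_force=20)

```text
t: 1.2
tool_pos: [0.2487, -0.572, 0.2286]
tool_rot: [-0.415, 2.0, -1.991]
contact_force: [0.9, 0.7, -0.7]
opening: -0.0002
```

```bash
cat > look.py <<'E'
import sys
from h import *
from station import monitor,viewer
n=sys.argv[1]; d=viewer.get_image("top"); f=d["frame"]; np.savez(n+".npz",**d)
cv2.imwrite(f"pics/{n}.png",cv2.resize(f[130:290,190:450],None,fx=3,fy=3,interpolation=cv2.INTER_CUBIC)[:,:,::-1])
hsv=cv2.cvtColor(f,cv2.COLOR_RGB2HSV)
for name,lo,hi in (("orange",8,20),("yellow",22,34),("green",45,80),("blue",100,125),("red",172,185)):
    H=hsv[...,0].astype(int); 
    if name=="red": H=np.where(H<6,H+180,H)
    m=(H>=lo)&(H<=hi)&(hsv[...,1]>110)&(hsv[...,2]>60)
    pts=np.array([P(d,u,v,.056)[:2]-HUB for v,u in np.argwhere(m) if 320<u<400 and 170<v<250])
    if len(pts)==0: continue
    r=np.hypot(*pts.T); pts=pts[(r>.035)&(r<.075)]
    if len(pts)<6: print(name,len(pts)); continue
    c=pts.mean(0); a=np.arctan2(c[1],c[0])-YAW
    print(name,len(pts),"angle from pointer",round((a+np.pi)%(2*np.pi)-np.pi,3),"r",np.hypot(*c).round(4), "rmax",np.hypot(*pts.T).max().round(4))
E
python3 look.py a1
```

```text
orange 52 angle from pointer -0.866 r 0.0525 rmax 0.0693
yellow 55 angle from pointer 1.817 r 0.0518 rmax 0.0702
green 47 angle from pointer -1.777 r 0.0516 rmax 0.0676
blue 52 angle from pointer 2.709 r 0.052 rmax 0.0687
red 55 angle from pointer -2.686 r 0.0513 rmax 0.0681
```

View pics/a1.png

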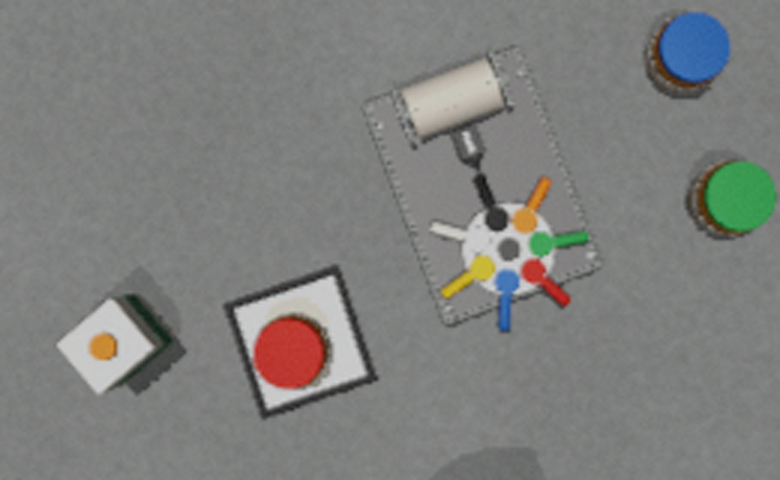

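The wheel has settled with black at the pointer, as the view of it near (490,195) and the fin angles of about -0.88 and -1.78 both show. The carton, at about (110,345), and the jars are well clear. Next I'll move over wheel_front, staying high.

Request:
servo_tool(commands=[0, 0, 0, -2.8, 0, -2.4, 0, 0, 0, 0, -2.8, 0, -2.4, 0, 0, 0, 0, -2.8, 0, -2.4, 0, 0, 0, 0, -2.8, 0, -2.4, 0, 0, 0, 0, -2.8, 0, -2.4, 0, 0, 0, 0, -2.8, 0, -2.4, 0, 0, 0, 0, -2.8, 0, -2.4, 0, 0, 0, 0, -2.8, 0, -2.4, 0, 0, 0, 0, -2.8, 0, -2.4, 0, 0, 0, 0, -2.8, 0, -2.4, 0, 0, 0, 0, -2.8, 0, -2.4, 0, 0, 0, 0, -2.8, 0, -2.4, 0, 0, 0, 0, -2.8, 0, -2.4, 0, 0, 0, 0, -2.8, 0, -2.4, 0])

```text
t: 2.65
tool_pos: [0.4816, -0.0946, 0.2317]
tool_rot: [-0.401, 1.998, -2.001]
contact_force: [-0.0, -1.0, 0.1]
opening: 0.0001
```

Request:
servo_tool(commands=[0, -0.14, 0, 0, 0, 0, 0, 0, -0.14, 0, 0, 0, 0, 0, 0, -0.14, 0, 0, 0, 0, 0, 0, -0.14, 0, 0, 0, 0, 0, 0, -0.14, 0, 0, 0, 0, 0, 0, -0.14, 0, 0, 0, 0, 0, 0, -0.14, 0, 0, 0, 0, 0, 0, -0.14, 0, 0, 0, 0, 0, 0, -0.14, 0, 0, 0, 0, 0, 0, -0.14, 0, 0, 0, 0, 0])

```text
t: 3.65
tool_pos: [0.4834, -0.0886, 0.2328]
tool_rot: [-1.331, 0.983, -0.992]
contact_force: [-0.5, -0.2, 0.3]
opening: -0.0001
```

Run:
```python
from h import *
from station import monitor
o=monitor.get_obs(); print(o["tool_pos"],o["q"])
plan(o,0,.062,.12,YAW)
```

```text
[ 0.48343013 -0.08862385  0.23284359] [-0.33423035 -0.2816359   1.91768268  0.00238836  1.49875829 -0.63103889]
goal [ 0.5205 -0.015   0.12  ] rotvec tool [-0.007 -0.04   0.002] shift cm [-5.98 11.31  5.62]
```

Request:
servo_tool(commands=[-0.007, -0.04, 0.002, -3, 0, 2.8, 0, 0, 0, 0, -3, 0, 2.8, 0, 0, 0, 0, 0, 3, 0, 0, 0, 0, 0, 0, 3, 0, 0, 0, 0, 0, 0, 3, 0, 0, 0, 0, 0, 0, 1.5, 0, 0, 0, 0, 0, 0, 0, 0, 0])

```text
t: 4.35
tool_pos: [0.5215, -0.0118, 0.1277]
tool_rot: [-1.349, 0.949, -0.96]
contact_force: [0.1, -0.5, 0.5]
opening: -0.0001
```

Run:
```python
from h import *
from station import monitor,viewer
o=monitor.get_obs(); print(o["tool_pos"],o["q"])
plan(o,0,.062,.045,YAW)
d=viewer.get_image("scene");f=d["frame"][150:270,200:360];cv2.imwrite("pics/s1.png",cv2.resize(f,None,fx=4,fy=4,interpolation=cv2.INTER_CUBIC)[:,:,::-1])
```

```text
[ 0.52148718 -0.01176096  0.12772232] [-1.64904933e-01 -1.13241936e-01  1.95322339e+00 -7.24572780e-04
  1.29430765e+00 -5.05142264e-01]
goal [ 0.5205 -0.015   0.045 ] rotvec tool [-0.006  0.004  0.004] shift cm [ 0.24  8.27 -0.25]
```

View pics/s1.png

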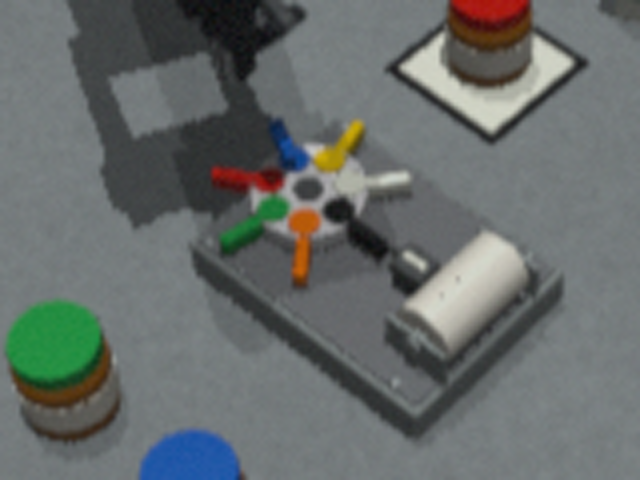

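The shut fingertip is above the gap between red and blue, at about (245,70) in this picture. Next I'll lower it.

Request:
servo_tool(commands=[-0.006, 0.004, 0.004, 0.24, 2, -0.25, 0, 0, 0, 0, 0, 2.5, 0, 0, 0, 0, 0, 0, 2, 0, 0, 0, 0, 0, 0, 1.3, 0, 0, 0, 0, 0, 0, 0, 0, 0])

```text
t: 4.9
tool_pos: [0.5246, -0.0169, 0.0513]
tool_rot: [-1.345, 0.95, -0.967]
contact_force: [-1.8, -0.3, 0.6]
opening: -0.0003
```

```bash
python3 - <<'E'
from h import *
from station import monitor,viewer
o=monitor.get_obs()
plan(o,0,.062,.046,YAW)
Rt=R.from_rotvec(o["tool_rot"])
# arc rows, per 0.08 rad
for k in np.arange(0.1,1.01,.1):plan(o,k,.062,.046,YAW+k)
E
python3 look.py a2
```

```text
goal [ 0.5205 -0.015   0.046 ] rotvec tool [-0.009 -0.002  0.005] shift cm [-0.32  0.53 -0.33]
goal [ 0.5228 -0.0207  0.046 ] rotvec tool [-0.009 -0.102  0.006] shift cm [ 0.3   0.53 -0.3 ]
goal [ 0.5257 -0.0262  0.046 ] rotvec tool [-0.009 -0.202  0.006] shift cm [ 0.91  0.54 -0.2 ]
goal [ 0.5291 -0.0314  0.046 ] rotvec tool [-0.008 -0.302  0.007] shift cm [ 1.51  0.54 -0.05]
goal [ 0.5331 -0.0361  0.046 ] rotvec tool [-0.008 -0.402  0.007] shift cm [2.09 0.55 0.16]
goal [ 0.5375 -0.0405  0.046 ] rotvec tool [-0.008 -0.502  0.008] shift cm [2.65 0.55 0.43]
goal [ 0.5423 -0.0444  0.046 ] rotvec tool [-0.007 -0.602  0.008] shift cm [3.18 0.56 0.76]
goal [ 0.5474 -0.0479  0.046 ] rotvec tool [-0.007 -0.702  0.008] shift cm [3.67 0.57 1.14]
goal [ 0.5529 -0.0507  0.046 ] rotvec tool [-0.006 -0.802  0.009] shift cm [4.12 0.57 1.56]
goal [ 0.5587 -0.0531  0.046 ] rotvec tool [-0.006 -0.902  0.009] shift cm [4.53 0.58 2.02]
goal [ 0.5646 -0.0548  0.046 ] rotvec tool [-0.006 -1.002  0.01 ] shift cm [4.89 0.58 2.53]
orange 56 angle from pointer -0.922 r 0.0497 rmax 0.0683
yellow 54 angle from pointer 1.798 r 0.0516 rmax 0.0687
green 50 angle from pointer -1.813 r 0.0517 rmax 0.0676
red 325 angle from pointer -3.004 r 0.0533 rmax 0.0747
```

View pics/a2.png

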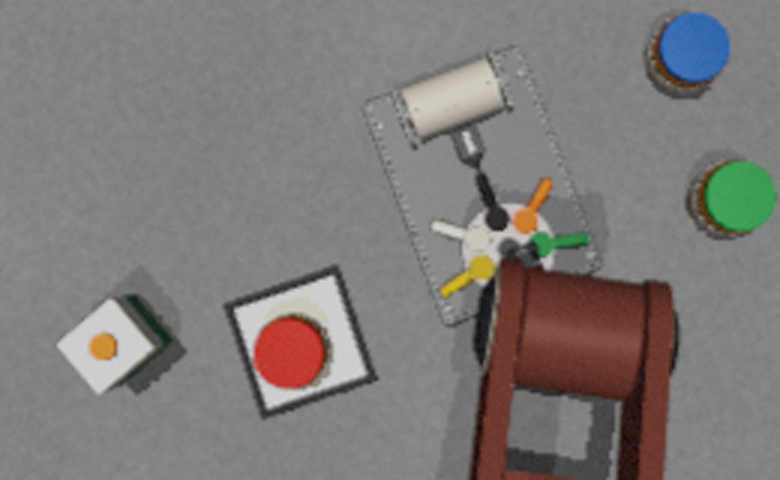

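The arm hides the front of the wheel, but black is still at the pointer at about (487,190). Next I'll correct the pose and start the arc.

Request:
servo_tool(commands=[-0.009, 0, 0.005, -0.3, 0.4, -0.4, 0, 0, 0, 0, 0, 0.2, 0, 0, 0, -0.08, 0, 0.5, 0, 0.02, 0, 0, -0.08, 0, 0.5, 0, 0.02, 0, 0, -0.08, 0, 0.5, 0, 0.02, 0, 0, -0.08, 0, 0.5, 0, 0.02, 0])

```text
t: 5.55
tool_pos: [0.5293, -0.0303, 0.049]
tool_rot: [-1.448, 0.707, -0.702]
contact_force: [-4.8, 4.4, 1.5]
opening: 0.0002
```

```bash
cat > st.py <<'E'
from h import *
from station import monitor
o=monitor.get_obs()
p=o["tool_pos"]; v=p[:2]-HUB
print("t",o["t"],"r",np.hypot(*v).round(4),"ang",((np.arctan2(v[1],v[0])-YAW-np.pi+np.pi)%(2*np.pi)-np.pi).round(3),"z",p[2].round(4),"F",o["contact_force"].round(1))
zv=R.from_rotvec(o["tool_rot"]).as_matrix()[:,2]; print("yaw rel",np.arctan2(zv[1],zv[0])-YAW)
import sys
for k in map(float,sys.argv[1:]): plan(o,k,.062,.046,YAW+k)
E
python3 st.py 0.8
```

```text
t 5.55 r 0.0612 ang 0.287 z 0.049 F [-4.8  4.4  1.5]
yaw rel 0.3308200285456184
goal [ 0.5529 -0.0507  0.046 ] rotvec tool [-0.004 -0.469 -0.004] shift cm [3.07 0.29 0.59]
```

Request:
servo_tool(commands=[0, -0.07, 0, 0.5, 0.2, 0.02, 0, 0, -0.07, 0, 0.5, 0.1, 0.02, 0, 0, -0.08, 0, 0.5, 0, 0.02, 0, 0, -0.08, 0, 0.5, 0, 0.02, 0])

```text
t: 5.95
tool_pos: [0.5379, -0.0402, 0.0471]
tool_rot: [-1.513, 0.478, -0.443]
contact_force: [-7.4, 1.5, 4.8]
opening: -0.0003
```

```bash
python3 st.py 0.9; python3 look.py a3
```

```text
t 5.95 r 0.0614 ang 0.502 z 0.0471 F [-7.4  1.5  4.8]
yaw rel 0.6450433130777289
goal [ 0.5587 -0.0531  0.046 ] rotvec tool [-0.004 -0.255 -0.023] shift cm [2.44 0.05 0.08]
orange 54 angle from pointer -0.62 r 0.0478 rmax 0.0677
yellow 60 angle from pointer 2.143 r 0.0483 rmax 0.0697
green 27 angle from pointer -1.467 r 0.0578 rmax 0.0673
blue 1
red 330 angle from pointer -2.398 r 0.0534 rmax 0.0749
```

View pics/a3.png

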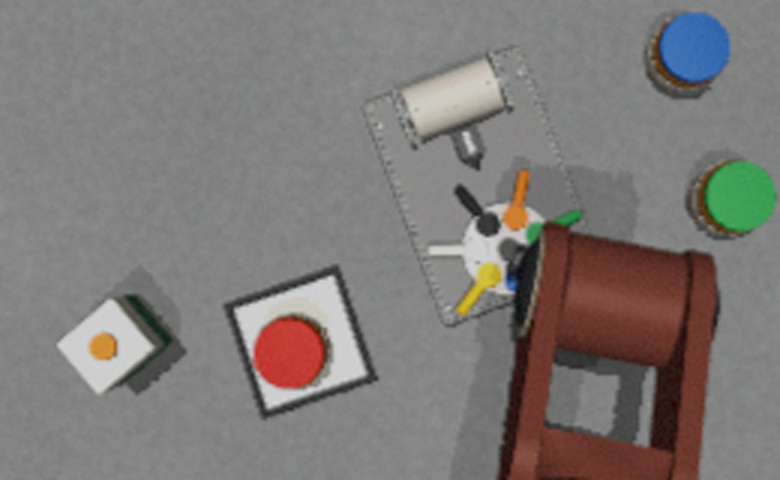

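The wheel has turned about 0.33 rad, with black now at about (468,197). I'll continue gently.

Request:
servo_tool(commands=[0, -0.05, 0, 0.6, 0, 0.02, 0, 0, -0.05, 0, 0.6, 0, 0.02, 0, 0, -0.06, 0, 0.5, 0, 0.02, 0])

```text
t: 6.3
tool_pos: [0.5485, -0.0473, 0.0473]
tool_rot: [-1.536, 0.356, -0.301]
contact_force: [-5.0, 0.3, 2.2]
opening: 0.0003
```

```bash
python3 st.py 0.9; python3 look.py a4
```

```text
t 6.3 r 0.061 ang 0.711 z 0.0473 F [-5.   0.3  2.2]
yaw rel 0.8149085738865012
goal [ 0.5587 -0.0531  0.046 ] rotvec tool [-0.004 -0.085 -0.036] shift cm [ 1.16  0.09 -0.12]
orange 60 angle from pointer -0.453 r 0.0455 rmax 0.0687
yellow 58 angle from pointer 2.344 r 0.052 rmax 0.0697
green 9 angle from pointer -1.219 r 0.0449 rmax 0.0667
blue 2
red 337 angle from pointer -2.17 r 0.0542 rmax 0.0749
```

Request:
servo_tool(commands=[0, -0.03, 0, 0.5, 0, 0, 0, 0, -0.04, 0, 0.5, 0, 0, 0, 0, 0, 0, 0, 0, 0, 0])

```text
t: 6.65
tool_pos: [0.5576, -0.0507, 0.0479]
tool_rot: [-1.541, 0.3, -0.244]
contact_force: [0.2, 0.2, 0.4]
opening: -0.0
```

```bash
python3 st.py 0.9; python3 look.py a5
```

```text
t 6.65 r 0.0601 ang 0.871 z 0.0479 F [0.2 0.2 0.4]
yaw rel 0.8863735252644667
goal [ 0.5587 -0.0531  0.046 ] rotvec tool [-0.006 -0.014 -0.037] shift cm [ 0.19  0.19 -0.19]
orange 54 angle from pointer -0.272 r 0.047 rmax 0.0741
yellow 55 angle from pointer 2.525 r 0.0519 rmax 0.0704
green 38 angle from pointer -1.049 r 0.0506 rmax 0.067
blue 3
red 318 angle from pointer -2.106 r 0.0547 rmax 0.0749
```

View pics/a5.png

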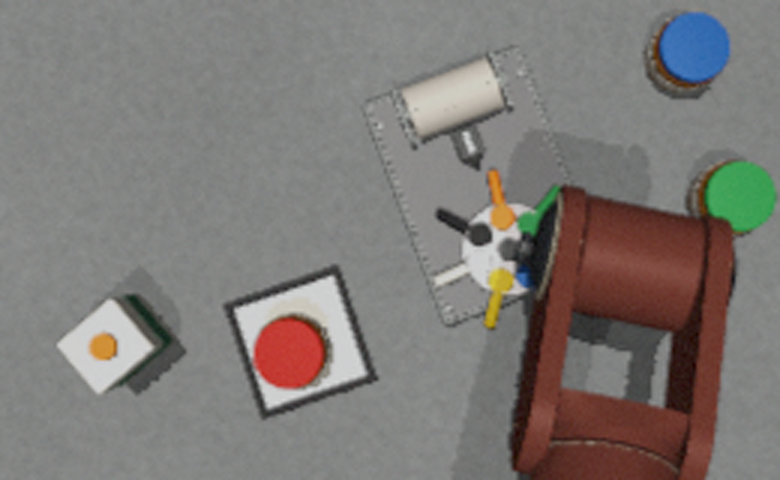

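The wheel is past 0.7 of a click and running into orange by itself, with orange at about (497,190) and no force on the finger. Next I'll lift out.

Request:
servo_tool(commands=[0, 0, 0, 0, -2.5, 0, 0, 0, 0, 0, 0, -2.5, 0, 0, 0, 0.1, 0, 0, 0, 0, 0])

```text
t: 7.0
tool_pos: [0.5597, -0.0516, 0.0999]
tool_rot: [-1.531, 0.383, -0.33]
contact_force: [-0.3, -0.3, 0.6]
opening: 0.0001
```

```bash
python3 st.py 0 0.05; python3 look.py a6
```

```text
t 7.0 r 0.0603 ang 0.908 z 0.0999 F [-0.3 -0.3  0.6]
yaw rel 0.7792685269913564
goal [ 0.5205 -0.015   0.046 ] rotvec tool [ 0.011  0.779 -0.034] shift cm [-4.94  5.57  1.56]
goal [ 0.5216 -0.0179  0.046 ] rotvec tool [ 0.011  0.729 -0.034] shift cm [-4.71  5.56  1.35]
orange 55 angle from pointer -0.143 r 0.0476 rmax 0.0746
yellow 56 angle from pointer 2.591 r 0.0518 rmax 0.0698
green 45 angle from pointer -0.989 r 0.0524 rmax 0.0676
blue 9 angle from pointer -2.841 r 0.0399 rmax 0.0466
red 262 angle from pointer -2.132 r 0.0597 rmax 0.0749
```

Request:
servo_tool(commands=[0.01, 0, -0.03, -2.4, 0, 0.7, 0, 0, 0, 0, -2.4, 0, 0.8, 0, 0, 0.14, 0, 0, 0, 0, 0, 0, 0.14, 0, 0, 0, 0, 0, 0, 0.14, 0, 0, 0, 0, 0, 0, 0.14, 0, 0, 0, 0, 0, 0, 0.14, 0, 0, 0, 0, 0])

```text
t: 7.75
tool_pos: [0.5212, -0.0154, 0.0997]
tool_rot: [-1.355, 0.919, -0.915]
contact_force: [-0.1, 0.5, -0.7]
opening: 0.0001
```

```bash
python3 st.py 0 0.05; python3 look.py a7
```

```text
t 7.75 r 0.0614 ang 0.01 z 0.0997 F [-0.1  0.5 -0.7]
yaw rel 0.05142464788143741
goal [ 0.5205 -0.015   0.046 ] rotvec tool [-0.009  0.051 -0.009] shift cm [-0.02  5.37 -0.11]
goal [ 0.5216 -0.0179  0.046 ] rotvec tool [-0.01   0.001 -0.009] shift cm [ 0.29  5.36 -0.11]
orange 61 angle from pointer -0.053 r 0.0405 rmax 0.0693
yellow 0
green 45 angle from pointer -0.927 r 0.0524 rmax 0.0683
red 337 angle from pointer -2.824 r 0.0508 rmax 0.0748
```

View pics/a7.png

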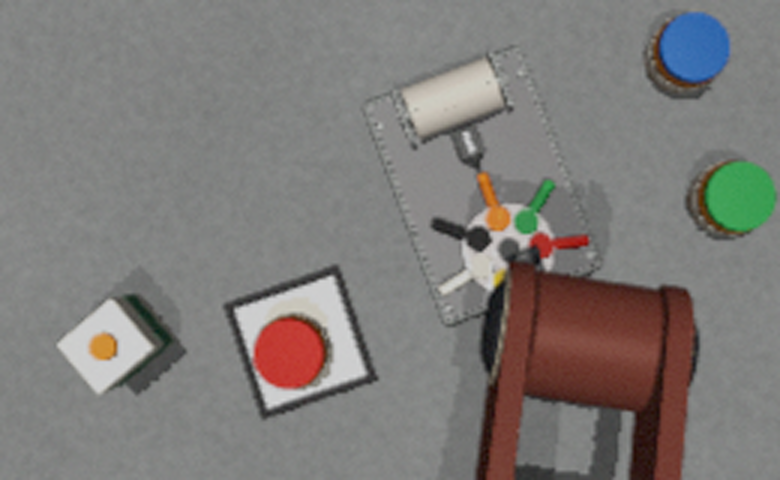

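Orange is now at the pointer, at about (487,190). Next I'll lower and repeat.

Request:
servo_tool(commands=[-0.009, 0.05, -0.009, 0, 2.2, -0.1, 0, 0, 0, 0, 0, 2, 0, 0, 0, 0, 0, 0, 1.2, 0, 0, 0, 0, 0, 0, 0, 0, 0])

```text
t: 8.2
tool_pos: [0.5215, -0.0157, 0.045]
tool_rot: [-1.35, 0.95, -0.957]
contact_force: [-0.0, -0.1, 0.6]
opening: 0.0001
```

```bash
python3 st.py 0 0.1; python3 look.py a8
```

```text
t 8.2 r 0.0613 ang 0.017 z 0.045 F [-0.  -0.1  0.6]
yaw rel 0.005542649486708351
goal [ 0.5205 -0.015   0.046 ] rotvec tool [-0.004  0.006  0.003] shift cm [-0.1  -0.1  -0.07]
goal [ 0.5228 -0.0207  0.046 ] rotvec tool [-0.004 -0.094  0.003] shift cm [ 0.52 -0.1  -0.05]
orange 54 angle from pointer 0.001 r 0.0481 rmax 0.0687
green 46 angle from pointer -0.913 r 0.0519 rmax 0.0683
blue 0
red 362 angle from pointer -2.874 r 0.049 rmax 0.0748
```

Request:
servo_tool(commands=[0, -0.07, 0, 0.5, 0, 0, 0, 0, -0.07, 0, 0.5, 0, 0.02, 0, 0, -0.07, 0, 0.5, 0, 0.02, 0, 0, -0.07, 0, 0.5, 0, 0.02, 0, 0, -0.07, 0, 0.5, 0, 0.02, 0, 0, -0.07, 0, 0.5, 0, 0.02, 0, 0, -0.07, 0, 0.5, 0, 0.02, 0, 0, -0.07, 0, 0.5, 0, 0.02, 0])

```text
t: 9.05
tool_pos: [0.5366, -0.0398, 0.0468]
tool_rot: [-1.502, 0.518, -0.479]
contact_force: [-6.7, 1.9, 2.6]
opening: -0.0005
```

```bash
python3 st.py 0.9; python3 look.py a9
```

```text
t 9.05 r 0.0621 ang 0.482 z 0.0468 F [-6.7  1.9  2.6]
yaw rel 0.5966963741000133
goal [ 0.5587 -0.0531  0.046 ] rotvec tool [-0.007 -0.303 -0.026] shift cm [2.56 0.01 0.25]
orange 53 angle from pointer 0.301 r 0.0492 rmax 0.0697
yellow 4
green 42 angle from pointer -0.576 r 0.0516 rmax 0.0677
red 356 angle from pointer -2.28 r 0.0515 rmax 0.0749
```

Request:
servo_tool(commands=[0, -0.05, 0, 0.6, 0, 0.02, 0, 0, -0.05, 0, 0.6, 0, 0.02, 0, 0, -0.06, 0, 0.5, 0, 0.02, 0, 0, -0.04, 0, 0.5, 0, 0, 0, 0, -0.04, 0, 0.5, 0, 0, 0, 0, 0, 0, 0, 0, 0, 0])

```text
t: 9.7
tool_pos: [0.5545, -0.0506, 0.048]
tool_rot: [-1.533, 0.329, -0.263]
contact_force: [0.1, -1.4, -0.3]
opening: -0.0004
```

```bash
python3 st.py 0.9; python3 look.py a10
```

```text
t 9.7 r 0.0612 ang 0.823 z 0.048 F [ 0.1 -1.4 -0.3]
yaw rel 0.8554982523716419
goal [ 0.5587 -0.0531  0.046 ] rotvec tool [-0.01  -0.044 -0.044] shift cm [ 0.49  0.18 -0.08]
orange 55 angle from pointer 0.685 r 0.0486 rmax 0.0695
yellow 11 angle from pointer -2.991 r 0.0411 rmax 0.0482
green 44 angle from pointer -0.197 r 0.0509 rmax 0.0674
red 339 angle from pointer -1.979 r 0.0526 rmax 0.0749
```

It is past 0.68 and running into green by itself. I'll lift and return as before.

Request:
servo_tool(commands=[0, 0, 0, 0, -2.5, 0, 0, 0, 0, 0, 0, -2.5, 0, 0, 0, 0.1, 0, 0, 0, 0, 0])

```text
t: 10.05
tool_pos: [0.5572, -0.0521, 0.1011]
tool_rot: [-1.523, 0.409, -0.347]
contact_force: [1.0, -0.4, 0.8]
opening: 0.0003
```

```bash
python3 st.py 0 0.05
```

```text
t 10.05 r 0.0616 ang 0.872 z 0.1011 F [ 1.  -0.4  0.8]
yaw rel 0.7510129637297192
goal [ 0.5205 -0.015   0.046 ] rotvec tool [ 0.011  0.751 -0.041] shift cm [-4.74  5.72  1.56]
goal [ 0.5216 -0.0179  0.046 ] rotvec tool [ 0.01   0.701 -0.042] shift cm [-4.51  5.7   1.36]
```

Request:
servo_tool(commands=[0.01, 0, -0.03, -2.3, 0, 0.7, 0, 0, 0, 0, -2.3, 0, 0.8, 0, 0, 0.14, 0, 0, 0, 0, 0, 0, 0.14, 0, 0, 0, 0, 0, 0, 0.14, 0, 0, 0, 0, 0, 0, 0.14, 0, 0, 0, 0, 0, 0, 0.14, 0, 0, 0, 0, 0, 0, 0, 0, 0, 0, 0, 0])

```text
t: 10.85
tool_pos: [0.5277, -0.0175, 0.1119]
tool_rot: [-1.335, 0.935, -0.947]
contact_force: [0.3, 0.6, -0.7]
opening: 0.0002
```

```bash
python3 st.py 0 0.05; python3 look.py a11
```

```text
t 10.85 r 0.0562 ang 0.085 z 0.1119 F [ 0.3  0.6 -0.7]
yaw rel 0.018077913249232247
goal [ 0.5205 -0.015   0.046 ] rotvec tool [-0.021  0.018 -0.007] shift cm [-0.45  6.58 -0.73]
goal [ 0.5216 -0.0179  0.046 ] rotvec tool [-0.021 -0.032 -0.006] shift cm [-0.14  6.58 -0.73]
orange 56 angle from pointer 0.899 r 0.0454 rmax 0.0697
green 39 angle from pointer -0.02 r 0.052 rmax 0.0677
blue 49 angle from pointer -1.843 r 0.0515 rmax 0.0672
red 350 angle from pointer -2.727 r 0.045 rmax 0.0747
```

View pics/a11.png

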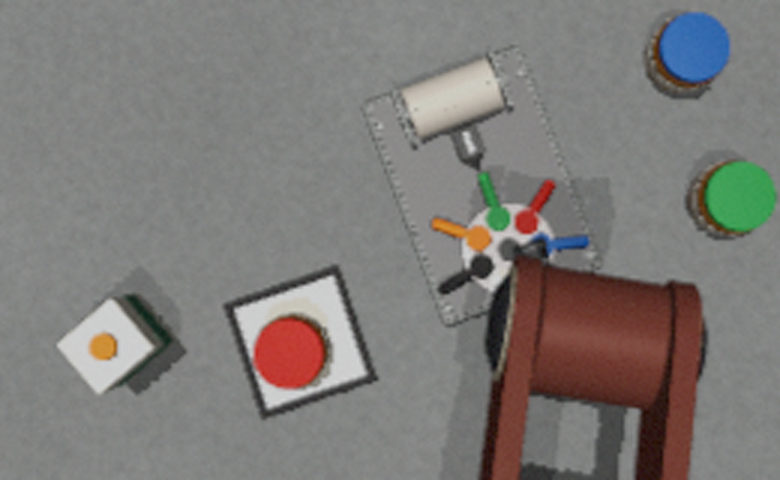

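Green is at the pointer, at about (489,188), so one more flick is needed. I'll correct the radius and then descend.

Request:
servo_tool(commands=[-0.02, 0.02, -0.007, -0.4, 0.5, -0.7, 0, 0, 0, 0, 0, 1.5, 0, 0, 0, 0, 0, 0, 1.5, 0, 0, 0, 0, 0, 0, 0, 0, 0])

```text
t: 11.3
tool_pos: [0.5213, -0.0166, 0.0765]
tool_rot: [-1.351, 0.945, -0.955]
contact_force: [-0.7, 0.1, -0.5]
opening: -0.0
```

```bash
python3 st.py 0 0.05
```

```text
t 11.3 r 0.0617 ang 0.029 z 0.0765 F [-0.7  0.1 -0.5]
yaw rel 0.009751329882301485
goal [ 0.5205 -0.015   0.046 ] rotvec tool [-0.005  0.01   0.003] shift cm [-0.19  3.05 -0.04]
goal [ 0.5216 -0.0179  0.046 ] rotvec tool [-0.005 -0.04   0.003] shift cm [ 0.12  3.05 -0.04]
```

Request:
servo_tool(commands=[-0.005, 0, 0.003, -0.15, 1.5, 0, 0, 0, 0, 0, 0, 1.4, 0, 0, 0, 0, 0, 0, 0, 0, 0])

```text
t: 11.6
tool_pos: [0.5211, -0.0152, 0.0449]
tool_rot: [-1.354, 0.948, -0.949]
contact_force: [0.2, 0.0, 0.1]
opening: -0.0002
```

```bash
python3 st.py 0.1; python3 look.py a12
```

```text
t 11.6 r 0.0615 ang 0.007 z 0.0449 F [0.2 0.  0.1]
yaw rel 0.012033170623149736
goal [ 0.5228 -0.0207  0.046 ] rotvec tool [-0.001 -0.088 -0.   ] shift cm [ 0.58 -0.11 -0.03]
orange 58 angle from pointer 0.913 r 0.0494 rmax 0.0697
yellow 0
green 44 angle from pointer 0.003 r 0.0522 rmax 0.0687
blue 51 angle from pointer -1.819 r 0.0517 rmax 0.0676
red 372 angle from pointer -2.891 r 0.0431 rmax 0.0749
```

Same arc again.

Request:
servo_tool(commands=[0, -0.07, 0, 0.5, 0, 0, 0, 0, -0.07, 0, 0.5, 0, 0.02, 0, 0, -0.07, 0, 0.5, 0, 0.02, 0, 0, -0.07, 0, 0.5, 0, 0.02, 0, 0, -0.07, 0, 0.5, 0, 0.02, 0, 0, -0.07, 0, 0.5, 0, 0.02, 0, 0, -0.07, 0, 0.5, 0, 0.02, 0, 0, -0.07, 0, 0.5, 0, 0.02, 0])

```text
t: 12.45
tool_pos: [0.5371, -0.0404, 0.0456]
tool_rot: [-1.504, 0.521, -0.475]
contact_force: [-7.1, 2.5, 6.1]
opening: 0.0002
```

```bash
python3 st.py 0.9; python3 look.py a13
```

```text
t 12.45 r 0.0621 ang 0.495 z 0.0456 F [-7.1  2.5  6.1]
yaw rel 0.5976830404381678
goal [ 0.5587 -0.0531  0.046 ] rotvec tool [-0.004 -0.302 -0.03 ] shift cm [ 2.48 -0.11  0.26]
orange 59 angle from pointer 1.239 r 0.0495 rmax 0.068
green 43 angle from pointer 0.334 r 0.0521 rmax 0.0692
blue 25 angle from pointer -1.47 r 0.0596 rmax 0.0683
red 380 angle from pointer -2.236 r 0.0452 rmax 0.0749
```

Request:
servo_tool(commands=[0, -0.05, 0, 0.6, 0, 0.02, 0, 0, -0.05, 0, 0.6, 0, 0.02, 0, 0, -0.06, 0, 0.5, 0, 0.02, 0, 0, -0.04, 0, 0.5, 0, 0, 0, 0, -0.04, 0, 0.4, 0, 0, 0, 0, 0, 0, 0, 0, 0, 0])

```text
t: 13.1
tool_pos: [0.5558, -0.051, 0.0464]
tool_rot: [-1.534, 0.333, -0.264]
contact_force: [-1.0, 0.7, 0.1]
opening: 0.0002
```

```bash
python3 st.py 0.9; python3 look.py a14
```

```text
t 13.1 r 0.0611 ang 0.845 z 0.0464 F [-1.   0.7  0.1]
yaw rel 0.8522314663555763
goal [ 0.5587 -0.0531  0.046 ] rotvec tool [-0.008 -0.048 -0.046] shift cm [ 0.34  0.02 -0.09]
orange 59 angle from pointer 1.638 r 0.047 rmax 0.0712
green 45 angle from pointer 0.721 r 0.0525 rmax 0.0682
blue 45 angle from pointer -1.082 r 0.0508 rmax 0.0686
red 332 angle from pointer -1.953 r 0.0454 rmax 0.0749
```

Running in. Next I'll lift high and back off towards the robot so the view is clear.

Request:
servo_tool(commands=[0, 0, 0, 0, -2.5, 0, 0, 0, 0, 0, 0, -3, 0, 0, 0, 0, 0, 0, -4, 0, 0, 0, 0, 0, 0, -4, 0, 0, 0, 0, 0, 2.5, 0, -3, 0, 0, 0, 0, 2.5, 0, -3, 0, 0, 0, 0, 2.5, 0, -3, 0, 0, 0, 0, 2.5, 0, -3, 0, 0, 0, 0, 2.5, 0, -3, 0, 0, 0, 0, 0, 0, 0, 0, 0, 0, 0, 0, 0, 0, 0, 0, 0, 0, 0, 0, 0, 0, 0, 0, 0, 0, 0, 0, 0, 0, 0, 0, 0, 0, 0, 0])

```text
t: 14.55
tool_pos: [0.6238, -0.2449, 0.1847]
tool_rot: [-1.538, 0.328, -0.277]
contact_force: [-0.2, 0.3, -0.3]
opening: -0.0
```

```bash
python3 st.py; python3 look.py a15
python3 - <<'E'
from h import *
for n in("top0.npz","a15.npz"):
    d=np.load(n); C=cloud(d); z=C[...,2]
    for k,(u,v) in dict(red=(287,246),green=(437,195),blue=(421,147),cart=(225,245)).items():
        m=np.zeros_like(z,bool); m[v-25:v+25,u-25:u+25]=1; m&=(z>(.1 if k=="cart" else .06))
        print(n,k,C[m].mean(0).round(4))
E
```

```text
t 14.55 r 0.2544 ang 1.411 z 0.1847 F [-0.2  0.3 -0.3]
yaw rel 0.8472593085151812
orange 52 angle from pointer 1.781 r 0.0526 rmax 0.0696
yellow 55 angle from pointer -1.819 r 0.0514 rmax 0.0676
green 44 angle from pointer 0.894 r 0.0525 rmax 0.0689
blue 47 angle from pointer -0.912 r 0.0515 rmax 0.0683
red 46 angle from pointer -0.008 r 0.0512 rmax 0.0687
top0.npz red [0.4976 0.1942 0.105 ]
top0.npz green [ 0.6182 -0.1848  0.092 ]
top0.npz blue [ 0.7419 -0.1472  0.1097]
top0.npz cart [0.5102 0.3355 0.1433]
a15.npz red [0.4972 0.1948 0.1001]
a15.npz green [ 0.6203 -0.1804  0.1348]
a15.npz blue [ 0.7406 -0.1458  0.1174]
a15.npz cart [0.5096 0.3372 0.136 ]
```

View pics/a15.png

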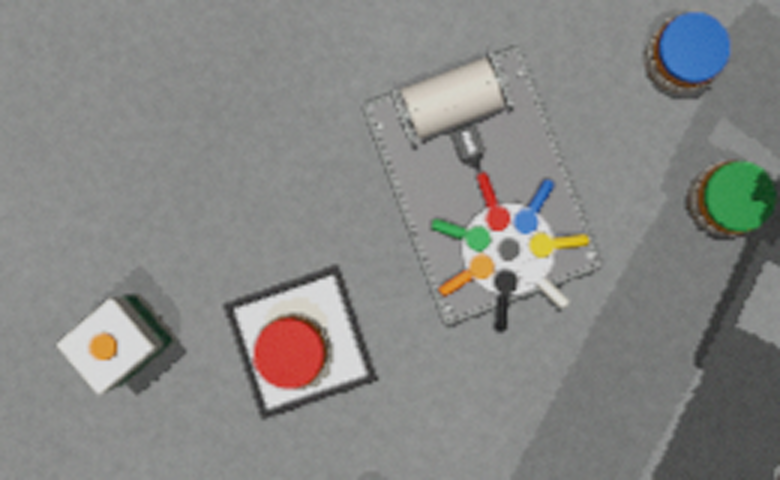

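Red is at the pointer, at about (488,190), and measures -0.008 rad off. All the jars and the carton sit at their original pixels. My back-off went to the robot's right instead of towards it, so the tool now hovers about 11 cm above the green jar. It touches nothing, so I'm handing in.

```bash
python3 -c "
from station import ticket
print(ticket.finish_job())"
```

```text
the job is handed in; nothing more can be done
None
```

The red-lidded jar stood on the pad and the wheel started at black. With the fingers shut, I flicked the wheel anticlockwise three clicks (black, orange, green, red). Force readings between moves stayed below about 10 N. I handed in at about t = 14.6 s.

- **Wheel:** in the last picture the red fin is at the pointer, measured -0.008 rad off. The other measured fins agree to within about 0.025 rad. I didn't measure the wheel's speed.
- **Jars and carton:** in the last picture they look unmoved. My depth averages agree to within about 2 mm, except for the green jar. Its reading shifted by about 5 mm because the arm partly covers it, so I judged it by the picture.
- **Robot:** the force reading was near zero, so it was touching nothing. The final back-off went to the robot's right instead of towards it, so the tool ended above the green jar with about 11 cm of clearance.

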